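# Clamp a micro tube rack on the shaker

### The arm

A 6-joint arm with a two-finger parallel gripper is mounted at the origin on a cart in front of the work surface, level with it; the furniture and walls round the work are solid. World frame = base frame: x ahead of the robot, y to its left, z up, the work surface at z = 0. Lengths are in m, angles in degrees, forces in N, time in s.
With the tool pointing down it reaches from about 0.25 to 0.725 m from the base axis. Payload 9.7 kg.
Tool frame: the origin (TCP) lies on the centre line of the jaws, within the pads' length; the fingertips stand tip_extent ahead of it and the grasp point (between the pads) lies 3 mm ahead of it (tip_extent is the distance from the TCP to the fingertips, in m); z points along the fingers, y is the line along which they close (so a half turn about z gives the same grasp; the last joint's range is limited). The gripper opens to 85 mm and grips with 20 to 120 N. Pads are 22 mm wide; open, the fingers measure 114 mm over their backs; the gripper's body (76 mm by 85 mm) begins 54 mm behind the grasp point. The pads swing forward as they close: fully open they stand 13 mm farther back than shut.
Start: joints at [-71.792, 4.979, 10.078, 95.1, 0, 90], TCP at [0.172, -0.522, 0.253] pointing down, gripper open.
Joint ranges: [-179.16, 179.16], [-48.56, 103.87], [-65.8, 70.77], [-126.05, 130.52], [-82.76, 87.17], [-180, 180]. Speed limits (degrees/s): [127.2, 127.2, 147.25, 180, 180, 180].

### API

Orientations are given as [roll, pitch, yaw] about the fixed x, y, z axes, in that order (R = Rz(yaw) Ry(pitch) Rx(roll)).
In Python, from workcell import * gives the robot as it stands.
- The arm moves only by the tool servo_tool, never from a script. Its argument "rows" is a list of rows, each an object with "offset": the shift along the tool's x, y, z as a fraction of full scale, a list of three; "yaw": the turn about the tool's z as a fraction of full scale; "claw": the closure, from 0 (fully open) to 1 (shut). A call has 1 to 12 rows; each row is the pose to reach, as a shift and turn from the pose commanded when the call began, along the tool's axes at that moment, turning the shorter way round; what a row does not reach only later rows make up. Full scale, the value 1, is 0.1 m for a shift and pi rad for a turn. A row lasts 1/8 s, in which the tool goes at most 62.5 mm and 10.7 degrees, less where a joint would pass 70% of its speed; a pose out of reach is approached as far as the arm can. A call with a number of a shift or a turn outside -1 to 1 is refused whole. A call with a gripper value outside its range is refused whole. The fingers move at their own pace and stop on an object; "squeeze" is the grip in N (left out, the last holds). Time passes only in rows, so rows that repeat a pose let the fingers close. It gives the time, the measured TCP pose, the force, the opening and the grip force at its end, in the units of the state.
- get_obs(): the state, without advancing time (a new reading comes with each control period).
- camera(name): name is "side" or "top" or "wrist"; returns (picture, depth): 480x640x3 uint8, red, green, blue; 480x640 float32, m along the optical axis (not along the pixel's ray), 0 where there is no reading.
- camera_info(name): a dict with "fx", "fy", "cx", "cy" (pixels), "cam_to_world" (4x4, takes a point from camera to world coordinates); the wrist camera has in their place "hand_eye" (4x4, takes a point from camera to tool coordinates, whose origin is the TCP and whose axes are the flange's). Camera axes: x right, y up, looking along -z (the intrinsics and any distortion apply to the point x, -y, -z); pixel columns grow to the right and rows downward; lengths in m; the calibration is good to about 2 mm. A picture is of the moment at which its call begins: read the wrist's pose just before it. camera_info takes no time and is no camera call.
- job_done(): hands the job in; it is judged then, once.
The state is a dict: "time": time; "q": joint angles; "qd": joint speeds; "joint_efforts": joint torques, N m; "ee_pos": TCP position; "tcp_rot": TCP orientation; "wrist_force": force on the tool from outside, world axes, zero at the start; "torque": the same for the moment, N m; "opening": finger opening in m; "grasp_force": force on a finger pad.
Only numpy, scipy, OpenCV 4.12 (cv2) and the standard library are available. Lean on these libraries where they do the work, as an engineer would, in place of code of your own. Each camera call takes 0.05 s, during which the arm holds its last target. There are 200 camera calls.

### The job

Lift the micro tube rack out of its parking nest and slide it lengthwise into the clamp on the shaker, under the overhanging lips of both rails, until its leading end is fully home against the end stop. Then wind the crank clockwise until the jaw holds the rack tight, and let go. Keep the rack level throughout and leave the loose bottles and the beaker where they stand.

Things in the scene. Friction and masses are not known exactly. Their poses are not given: they have to be found in the camera images.
- tube_rack: the green micro tube rack, a block 62 (its x) x 150 (its y) x 28 mm high with a few tube caps standing up to 37 mm; either end may go in first. Origin: centre of its underside; z up. Loose, about 0.25 kg.
- nest: parking nest in which the rack stands at the start: fixed aluminium plate 82 x 170 x 6 mm with four corner posts that rise to 35 mm (1 mm above the rack) and wrap the last 34 mm of each long side: there the rack can only be taken across its 62 mm width, in the middle 80 mm. Origin: centre of its underside, axes as the rack's.
- shaker: white orbital shaker, fixed; its aluminium table, 176 x 228 mm (x -92..84, y -90..138), has its top 64 mm above the bench. Origin on the bench under the clamp; the crank is on its -x side, the channel runs along y, the rack goes in from +y towards -y. Fixed rail: vertical face at x = 51 mm, y -64..35. End stop: face at y = -50 mm. The jaw faces it, y -50..35.
- jaw_face: the moving jaw's face with its lip and rubber pad; origin on its face, mid length, at table height; the pad stands 1.5 mm proud of the origin towards shaker +x. At the start the channel between pad and fixed rail is about 65 to 70 mm wide.
- rack_home (a point): where the rack's origin lies when the rack is home against the end stop and clamped against the fixed rail: shaker x = 20, y = 25, z = 64 mm, axes as the shaker's. At home 53 mm of the rack still stand out of the lead-ins.
- mouth (a point): middle of the entry, on the table at the outer end of the flared lead-ins (shaker x = 20, y = 47, z = 64 mm), axes as the shaker's. Rail and jaw are 34.5 mm high over the table; their lips overhang the channel by 5 mm each, 30.5 mm above the table, so the rack cannot be lowered in from above.
- crank_handle (a point): middle of the crank's revolving black handle, 15 mm thick and 44 mm long, parallel to the shaker's x, 32 mm off the screw axis.
- crank_axis (a point): point on the screw axis (along the shaker's x, 82 mm above the bench) level with the middle of the handle.
- clamp_crank (a joint): angle of the crank, rad: 0 = handle straight up and jaw widest; grows clockwise as seen from the crank's side looking along the shaker's +x (from up towards the shaker's -y); one turn moves the jaw 10 mm towards the fixed rail. End of travel 8.8.
- dropper_bottle: bystander: loose white dropper bottle, 35 x 35 x 85 mm; origin under its centre
- amber_dropper: bystander: loose small amber bottle, 29 x 29 x 62 mm; origin under its centre
- beaker: bystander: loose small glass beaker, 52 mm wide, 66 mm high; origin under its centre

How it is judged (in metres and radians):
On the way:
1. the rack is home in the channel: within 3 mm of the end stop, flat on the table under both lips, jaw not yet tight on it (y of tube_rack in the frame of rack_home below 0.003 m and x of tube_rack in the frame of rack_home between -0.012 and 0.004 m and z of tube_rack in the frame of rack_home below 0.004 m and contact force between jaw_face and tube_rack below 10 N and angle between the y axis of tube_rack and the y axis of rack_home, either way round below 0.12 rad), for 0.2 s.
At the end, for the whole second after the job is handed in: The rack lies flat in the channel within 3 mm of the end stop and of the fixed rail, square to it (0.04 rad), at rest, and the jaw presses on it with more than 10 N (y of tube_rack in the frame of rack_home between -0.003 and 0.003 m and x of tube_rack in the frame of rack_home between -0.003 and 0.003 m and z of tube_rack in the frame of rack_home below 0.003 m and angle between the y axis of tube_rack and the y axis of rack_home, either way round below 0.04 rad and contact force between jaw_face and tube_rack above 10 N and linear speed of tube_rack below 0.01 m/s); the robot touches nothing.
It fails at once if the rack is tipped by more than 0.3 rad (angle between tube_rack's own z axis and vertical above 0.3 rad).
It fails at once if a bystander is pushed more than 20 mm (distance of any of dropper_bottle, amber_dropper, beaker from where it was at the start of the episode above 0.02 m).
It also fails if it takes over 67 s, if anything falls off the work surface, if the arm or the gripper's body presses on something with over 40 N, if the wrist force passes 120 N, or if a joint passes its speed limit or range.

## Working session

There is one attempt and no reset: what is moved stays moved. The work goes in short steps, Python scripts to look and compute and a tool call to move; the robot and the scene stay as the last step left them, time stands still between calls to the robot, and variables do not carry over. Pictures are saved under pics/ and viewed, at most 10 in all, crops included, and the job is handed in when it is done.

Besides the shell and the picture viewer there is one more tool, called as name(argument=value, ...), one argument or row to a line, values as JSON. servo_tool: Moves the arm, as the interface text tells. Its arguments: {"type":"object","properties":{"rows":{"type":"array"},"squeeze":{"type":"number"}},"required":["rows"]}

```bash
ls; mkdir -p pics
python3 - <<'E'
from workcell import *
import cv2,numpy as np
o=get_obs();print({k:o[k] for k in o})
for n in("top","side","wrist"):
    p,d=camera(n);cv2.imwrite(f"pics/{n}0.png",p[:,:,::-1]);np.save(f"pics/{n}0.npy",d)
    i=camera_info(n);print(n,{k:np.round(np.array(v),4).tolist() for k,v in i.items()})
E
```

```text
pics
{'time': 0.0, 'q': array([-7.17920665e+01,  5.00999696e+00,  1.00338928e+01,  9.50987113e+01,
        3.48492068e-06,  8.99997285e+01]), 'qd': array([-0.01603056,  0.00137796, -0.12571814, -0.0250416 ,  0.06032885,
       -0.01751323]), 'joint_efforts': array([-4.26593382e-03, -5.20399153e+01,  4.64793098e+01,  1.63938623e-02,
       -1.89421162e-04,  4.77150820e-06]), 'ee_pos': array([ 0.17179435, -0.52227169,  0.2525886 ]), 'tcp_rot': array([-1.79925184e+02, -3.83940931e-06,  1.82082050e+01]), 'wrist_force': array([ 0.57120819, -0.08268881, -0.19439957]), 'torque': array([ 0.04082547, -0.02842228,  0.07725121]), 'grasp_force': 0.0, 'opening': 0.08526550289029967}
top {'fx': 455.6027, 'fy': 455.6027, 'cx': 309.9474, 'cy': 243.014, 'cam_to_world': [[-0.0248, 0.9893, -0.1438, 0.407], [-0.9995, -0.0217, 0.0232, 0.0393], [0.0199, 0.1443, 0.9893, 1.1352], [0.0, 0.0, 0.0, 1.0]]}
side {'fx': 463.4548, 'fy': 463.4548, 'cx': 310.2083, 'cy': 241.566, 'cam_to_world': [[-0.9995, 0.032, -0.0061, 0.5657], [-0.0187, -0.4112, 0.9114, 1.0464], [0.0266, 0.911, 0.4115, 0.5396], [0.0, 0.0, 0.0, 1.0]]}
wrist {'fx': 377.5253, 'fy': 377.5253, 'cx': 318.2207, 'cy': 235.6533, 'hand_eye': [[0.0002, 0.9571, 0.2898, 0.0745], [1.0, 0.0, -0.0009, -0.0009], [-0.0009, 0.2898, -0.9571, -0.1204], [0.0, 0.0, 0.0, 1.0]]}
```

View pics/top0.png

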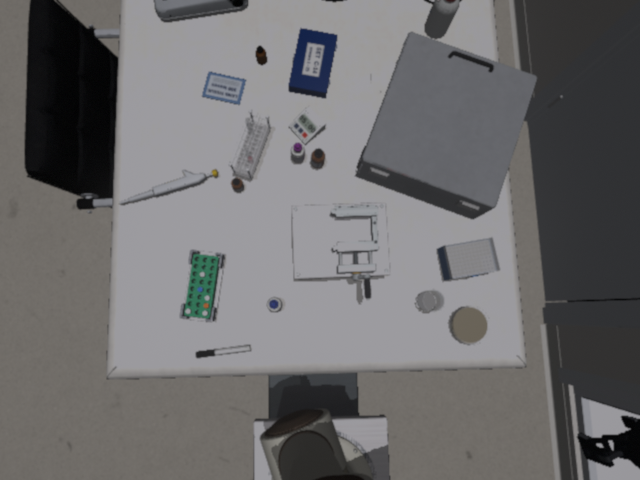

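View pics/side0.png

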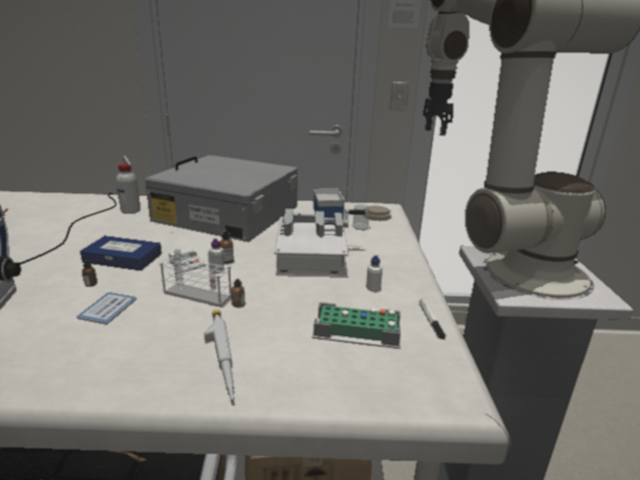

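The top view shows the rack in its nest at about (203,285), the shaker at (340,242) with its crank towards the robot at (362,288), the dropper bottle at (275,304) and the beaker at (429,300). The side view agrees: the open end of the clamp faces +y. Next I get rough positions from depth.

```bash
cat > h.py <<'E'
from workcell import *
import cv2,numpy as np
from scipy.spatial.transform import Rotation as R
def T_tool(o):
    T=np.eye(4);T[:3,:3]=R.from_euler('xyz',o['tcp_rot'],degrees=True).as_matrix();T[:3,3]=o['ee_pos'];return T
def c2w(n,o=None):
    i=camera_info(n);return i,(np.array(i['cam_to_world']) if n!='wrist' else T_tool(o)@np.array(i['hand_eye']))
def ray(n,uv,o=None):
    i,T=c2w(n,o);uv=np.atleast_2d(uv).astype(float)
    d=np.c_[(uv[:,0]-i['cx'])/i['fx'],-(uv[:,1]-i['cy'])/i['fy'],-np.ones(len(uv))]
    return T[:3,3],d@T[:3,:3].T
def at_z(n,uv,z,o=None):
    c,d=ray(n,uv,o);return c+d*((z-c[2])/d[:,2])[:,None]
def cloud(n,dep,o=None):
    v,u=np.mgrid[:480,:640];c,d=ray(n,np.c_[u.ravel(),v.ravel()],o)
    return (c+d*dep.reshape(-1,1)).reshape(480,640,3)
def snap(name):
    o=get_obs();p,d=camera('wrist');cv2.imwrite(f'pics/{name}.png',p[:,:,::-1]);np.save(f'pics/{name}.npy',d)
    import pickle;pickle.dump(o,open(f'pics/{name}.pkl','wb'));print(o['time'],o['ee_pos'],o['tcp_rot'])
    return o,p,d
E
python3 - <<'E'
from h import *
p=cv2.imread('pics/top0.png');d=np.load('pics/top0.npy');P=cloud('top',d)
hsv=cv2.cvtColor(p,cv2.COLOR_BGR2HSV)
m=cv2.inRange(hsv,(60,100,40),(90,255,255));m=cv2.morphologyEx(m,5 and cv2.MORPH_CLOSE,np.ones((7,7)))
n,l,s,c=cv2.connectedComponentsWithStats(m);k=1+s[1:,4].argmax();print(s[k],c[k])
q=P[l==k];r=cv2.minAreaRect((q[:,:2]*1000).astype(np.float32));print(r,np.median(q[:,2]))
for nm,uv in dict(bottle=(275,304),beaker=(429,300),handle=(367,288),sA=(292,206),sB=(388,204),sC=(389,275),sD=(294,279),plate=(310,240),amber=(237,185),amb2=(318,157)).items():
    print(nm,P[uv[1],uv[0]].round(3))
E
```

```text
[ 184  254   35   64 1571] [201.24888606 285.89879058]
((456.2071838378906, 171.32742309570312), (275.239990234375, 150.07266235351562), 81.8924331665039) 0.03396249555700703
bottle [0.421 0.098 0.084]
beaker [ 0.422 -0.279  0.003]
handle [ 0.451 -0.11   0.115]
sA [0.654 0.055 0.063]
sB [ 0.669 -0.19   0.   ]
sC [ 0.487 -0.183  0.001]
sD [ 0.483  0.055 -0.001]
plate [0.57  0.014 0.065]
amber [0.711 0.188 0.053]
amb2 [ 0.771 -0.01   0.075]
```

Run:
```python
import workcell
print([n for n in dir(workcell) if n[0]!='_'], getattr(workcell,'tip_extent',None))
```

```text
['PlanningError', 'camera', 'camera_info', 'get_obs', 'job_done', 'tip_extent'] 0.022
```

servo_tool(
  rows=[
    {"offset": [0.4,-0.5,-0.2],"yaw": 0,"claw": 0},
    {"offset": [0.8,-1,-0.5],"yaw": 0,"claw": 0},
  ],
)

```text
time: 0.4
ee_pos: [0.2125, -0.4119, 0.2972]
tcp_rot: [-179.8, 0.0, 18.1]
wrist_force: [0.6, 0.2, 0.7]
opening: 0.0856
grasp_force: 0.0
```

servo_tool(
  rows=[
    {"offset": [0.4,-0.5,0],"yaw": 0,"claw": 0},
    {"offset": [0.8,-1,0],"yaw": 0,"claw": 0},
  ],
)

```text
time: 0.65
ee_pos: [0.2565, -0.2945, 0.298]
tcp_rot: [180.0, -0.0, 18.2]
wrist_force: [1.1, 0.5, -0.0]
opening: 0.0855
grasp_force: 0.0
```

servo_tool(
  rows=[
    {"offset": [0.4,-0.5,0],"yaw": 0.05,"claw": 0},
    {"offset": [0.8,-1,0],"yaw": 0.1,"claw": 0},
  ],
)

```text
time: 0.9
ee_pos: [0.2946, -0.1947, 0.298]
tcp_rot: [180.0, -0.0, 1.9]
wrist_force: [0.3, -0.7, 0.5]
opening: 0.0853
grasp_force: 0.0
```

servo_tool(
  rows=[
    {"offset": [0.5,-0.6,0],"yaw": 0,"claw": 0},
    {"offset": [1,-1,0],"yaw": 0,"claw": 0},
  ],
)

```text
time: 1.15
ee_pos: [0.3789, -0.1025, 0.2986]
tcp_rot: [180.0, -0.1, 2.1]
wrist_force: [1.4, -1.0, 0.3]
opening: 0.0852
grasp_force: 0.0
```

servo_tool(
  rows=[
    {"offset": [0.5,-0.3,0],"yaw": 0,"claw": 0},
    {"offset": [1,-0.4,0],"yaw": 0,"claw": 0},
    {"offset": [1,-0.4,0],"yaw": 0,"claw": 0},
    {"offset": [1,-0.4,0],"yaw": 0,"claw": 0},
  ],
)

```text
time: 1.65
ee_pos: [0.4764, -0.0607, 0.2978]
tcp_rot: [-180.0, 0.1, 2.1]
wrist_force: [0.4, -0.1, -0.6]
opening: 0.0855
grasp_force: 0.0
```

Run:
```python
from h import *
snap('w1')
print(get_obs()['q'])
```

```text
1.65 [ 0.47644155 -0.06072387  0.29775836] [-1.79993923e+02  6.85001883e-02  2.14320102e+00]
[-7.29604909e+00 -3.33379285e+00  6.72496224e+00  1.00066986e+02
 -4.04735494e-03  1.70599018e+02]
```

View pics/w1.png

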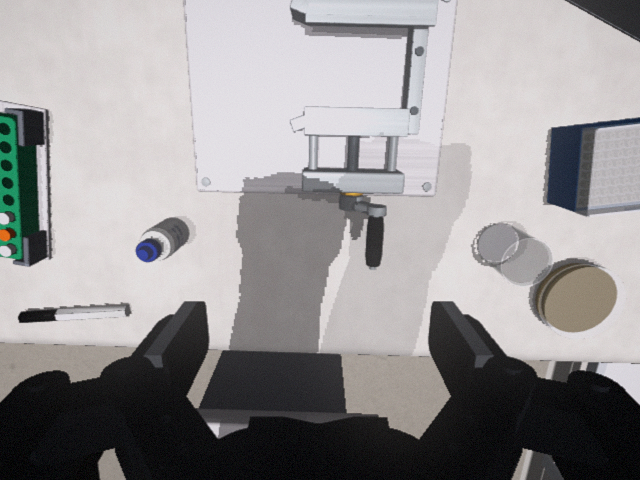

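The wrist view shows the shaker table's near corners at (197,190) and (437,193), the fixed rail at the top (row 12), the jaw at row 120 and the crank handle at (375,240). The bottle is at (160,240) and the beaker at (497,243).

Run:
```python
from h import *
import pickle
o=pickle.load(open('pics/w1.pkl','rb'));d=np.load('pics/w1.npy');P=cloud('wrist',d,o)
print(at_z('wrist',[(197,190),(437,193),(187,0),(455,0)],.064,o).round(4))
for nm,uv in dict(table=(230,100),railtop=(370,10),jawtop=(360,120),bear=(350,182),handle=(374,240),h2=(374,262),h3=(374,222),arm=(374,209),bottle=(150,250)).items(): print(nm,P[uv[1],uv[0]].round(4))
m=(abs(P[...,2]-.0985)<.006);ys,xs=np.nonzero(m);print(len(xs))
p=cv2.imread('pics/w1.png')
c=cv2.resize(p[0:290,180:460],None,fx=2.8,fy=2.06,interpolation=cv2.INTER_CUBIC) if 0 else cv2.resize(p[0:290,280:460],None,fx=2.06*1.0,fy=2.06,interpolation=cv2.INTER_CUBIC)
# masks: table, top band, dark others
z=P[...,2]; v=np.zeros((480,640,3),np.uint8); v[abs(z-.064)<.004]=(0,160,0); v[abs(z-.0985)<.005]=(255,255,255); v[(z>.07)&(z<.092)]=(255,0,0); v[(z>.104)]=(0,0,255); v[(z<.058)&(z>.03)]=(0,255,255)
c2=cv2.resize(v[0:290,280:460],None,fx=2.06,fy=2.06,interpolation=cv2.INTER_NEAREST)
cv2.imwrite('pics/crop1.png',np.hstack([c,c2]))
```

```text
[[ 0.484   0.055   0.064 ]
 [ 0.4897 -0.1722  0.064 ]
 [ 0.6419  0.0544  0.064 ]
 [ 0.6503 -0.1662  0.064 ]]
table [0.5655 0.0215 0.0632]
railtop [ 0.6316 -0.0929  0.0986]
jawtop [ 0.5527 -0.0909  0.0983]
bear [ 0.5019 -0.0861  0.0966]
handle [ 0.4568 -0.1076  0.1155]
h2 [ 0.4362 -0.1096  0.1131]
h3 [ 0.4719 -0.1067  0.1136]
arm [ 0.4836 -0.1054  0.1162]
bottle [0.4277 0.0978 0.0794]
8893
```

View pics/crop1.png

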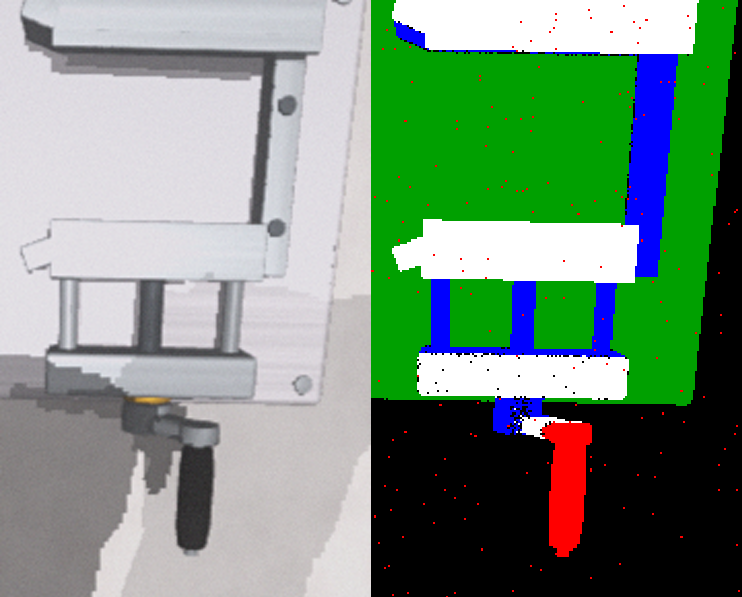

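The crop shows the jaw lip edge at rows about 108, the fixed lip edge at about row 25, the stop's left face near column 408 and the handle (red, z≈0.115) at columns 367–382. I'll fit lines to these edges.

```bash
cat > fit.py <<'E'
from h import *
import pickle,sys
nm=sys.argv[1]
o=pickle.load(open(f'pics/{nm}.pkl','rb'));d=np.load(f'pics/{nm}.npy');P=cloud('wrist',d,o);z=P[...,2]
W=abs(z-.0985)<.005
def line(Q,t):
    Q=np.array(Q)
    f=cv2.fitLine(Q[:,:2].astype(np.float32),cv2.DIST_HUBER,0,1e-4,1e-4).ravel();a=np.degrees(np.arctan2(f[1],f[0]));print(t,'pt',f[2:].round(4),'angle',a.round(2),'med z',np.median(Q[:,2]).round(4))
def prof(y0,y1,dy=.004):
    # in world: per y-slice, extents in x of top band
    S=P[W&(P[...,0]>.47)&(P[...,0]<.72)]
    A=[];B=[];C=[]
    for y in np.arange(y0,y1,dy):
        s=S[(S[:,1]>y)&(S[:,1]<y+dy)]
        r=s[s[:,0]>.60];j=s[(s[:,0]>.53)&(s[:,0]<.60)]
        if len(r)>4:k=r[:,0].argmin();A.append(r[k])
        if len(j)>4:B.append(j[j[:,0].argmax()]);C.append(j[j[:,0].argmin()])
    line(A,'fixed lip');line(B,'jaw lip');line(C,'jaw back')
prof(-.115,-.03)
ST=P[(z>.07)&(z<.095)&(P[...,0]>.575)&(P[...,0]<.612)&(P[...,1]<-.08)&(P[...,1]>-.16)]
A=[];
for x in np.arange(.576,.61,.003):
    s=ST[(ST[:,0]>x)&(ST[:,0]<x+.003)]
    if len(s)>3:A.append([x+.0015,np.percentile(s[:,1],97),np.median(s[:,2])])
line(A,'stop')
T=P[(abs(z-.064)<.003)&(P[...,0]>.45)&(P[...,1]>-.2)&(P[...,1]<.1)]
A=[[T[(abs(T[:,1]-y)<.002)][:,0].min(),y,.064] for y in np.arange(-.02,.045,.004)];line(A,'table front')
A=[[x,T[(abs(T[:,0]-x)<.002)][:,1].max(),.064] for x in np.arange(.5,.62,.005)];line(A,'table left')
A=[[x,T[(abs(T[:,0]-x)<.002)][:,1].min(),.064] for x in np.arange(.5,.62,.005)];line(A,'table right')
H=P[(z>.104)&(P[...,0]>.42)&(P[...,0]<.5)&(P[...,1]<-.06)&(P[...,1]>-.15)&(z<.13)]
for x in np.arange(.425,.495,.008):
    s=H[abs(H[:,0]-x)<.004]
    if len(s):print('handle',x.round(3),s[:,1].min().round(4),s[:,1].max().round(4),s[:,2].max().round(4),len(s))
X=P[(z>.075)&(z<.095)&(P[...,0]>.515)&(P[...,0]<.53)&(P[...,1]>-.1)&(P[...,1]<-.06)]
if len(X):print('screw y',np.percentile(X[:,1],[2,50,98]).round(4),X[:,2].max())
E
python3 fit.py w1
```

```text
fixed lip pt [ 0.6222 -0.0751] angle -89.1 med z 0.0979
jaw lip pt [ 0.5623 -0.0871] angle -88.96 med z 0.0977
jaw back pt [ 0.5408 -0.0764] angle -89.02 med z 0.0976
stop pt [ 0.5964 -0.1298] angle 1.02 med z 0.0856
table front pt [0.4836 0.0232] angle -88.98 med z 0.064
table left pt [0.5415 0.0564] angle 1.02 med z 0.064
table right pt [ 0.564  -0.1698] angle 0.56 med z 0.064
handle 0.425 -0.1116 -0.1066 0.1102 9
handle 0.433 -0.1156 -0.1031 0.1143 82
handle 0.441 -0.1164 -0.1024 0.116 133
handle 0.449 -0.1162 -0.1019 0.1161 152
handle 0.457 -0.1162 -0.1017 0.1161 158
handle 0.465 -0.1157 -0.1018 0.1159 154
handle 0.473 -0.115 -0.1021 0.1157 140
handle 0.481 -0.1168 -0.0978 0.1164 232
handle 0.489 -0.1161 -0.1019 0.116 21
screw y [-0.0932 -0.0883 -0.0838] 0.08845779681011195
```

servo_tool(
  rows=[
    {"offset": [0.2,-0.5,0],"yaw": -0.05,"claw": 0},
    {"offset": [0.4,-0.8,0],"yaw": -0.1,"claw": 0},
    {"offset": [0.6,-0.8,0],"yaw": -0.17,"claw": 0},
    {"offset": [0.6,-0.8,0],"yaw": -0.22,"claw": 0},
    {"offset": [0.6,-0.8,0],"yaw": -0.28,"claw": 0},
    {"offset": [0.6,-0.8,0],"yaw": -0.33,"claw": 0},
    {"offset": [0.6,-0.8,0],"yaw": -0.39,"claw": 0},
    {"offset": [0.6,-0.8,0],"yaw": -0.45,"claw": 0},
    {"offset": [0.6,-0.8,0],"yaw": -0.5,"claw": 0},
    {"offset": [0.6,-0.8,0],"yaw": -0.5,"claw": 0},
    {"offset": [0.6,-0.8,0],"yaw": -0.5,"claw": 0},
  ],
)

```text
time: 3.08
ee_pos: [0.5334, 0.021, 0.2986]
tcp_rot: [179.9, 0.0, 91.9]
wrist_force: [1.1, 0.2, 0.9]
opening: 0.0854
grasp_force: 0.0
```

```bash
python3 - <<'E'
from h import *
snap('w2')
E
python3 fit.py w2
```

```text
3.075 [0.5333942  0.02097412 0.29863661] [1.79944663e+02 2.46186369e-04 9.18841126e+01]
fixed lip pt [ 0.6224 -0.0753] angle -89.01 med z 0.0978
jaw lip pt [ 0.5624 -0.0888] angle -88.95 med z 0.0977
jaw back pt [ 0.5412 -0.0782] angle -89.8 med z 0.0979
stop pt [ 0.5928 -0.129 ] angle 0.86 med z 0.085
table front pt [0.4837 0.0152] angle -88.44 med z 0.064
table left pt [0.5415 0.0573] angle 1.09 med z 0.064
table right pt [ 0.5505 -0.1692] angle 0.96 med z 0.064
handle 0.433 -0.1145 -0.1027 0.1141 15
handle 0.441 -0.1146 -0.1014 0.1152 131
handle 0.449 -0.1144 -0.1008 0.1159 138
handle 0.457 -0.114 -0.101 0.1155 134
handle 0.465 -0.1134 -0.1006 0.1159 139
handle 0.473 -0.1151 -0.1014 0.1153 125
handle 0.481 -0.1134 -0.0955 0.1168 171
handle 0.489 -0.1149 -0.1008 0.1146 19
screw y [-0.0908 -0.0857 -0.0828] 0.0881321587683323
```

servo_tool(
  rows=[
    {"offset": [0.5,-0.2,0],"yaw": 0,"claw": 0},
    {"offset": [0.9,-0.4,0.2],"yaw": 0,"claw": 0},
  ],
)

```text
time: 3.38
ee_pos: [0.4903, 0.1108, 0.2789]
tcp_rot: [179.9, -0.0, 91.9]
wrist_force: [1.6, 0.4, -0.5]
opening: 0.0853
grasp_force: 0.0
```

servo_tool(
  rows=[
    {"offset": [0.5,-0.2,0.1],"yaw": 0,"claw": 0},
    {"offset": [0.8,-0.4,0.2],"yaw": 0,"claw": 0},
    {"offset": [0.8,-0.4,0.2],"yaw": 0,"claw": 0},
    {"offset": [0.8,-0.4,0.2],"yaw": 0,"claw": 0},
  ],
)

```text
time: 3.88
ee_pos: [0.4477, 0.1881, 0.2584]
tcp_rot: [180.0, 0.0, 92.1]
wrist_force: [0.6, -0.8, 0.4]
opening: 0.0853
grasp_force: 0.0
```

```bash
cat > rack.py <<'E'
from h import *
import sys,pickle
nm=sys.argv[1]
o,p,d=snap(nm);P=cloud('wrist',d,o)
hsv=cv2.cvtColor(p,cv2.COLOR_RGB2HSV)
m=cv2.inRange(hsv,(60,100,40),(90,255,255));m=cv2.morphologyEx(m,cv2.MORPH_CLOSE,np.ones((15,15)))
n,l,s,c=cv2.connectedComponentsWithStats(m);k=1+s[1:,4].argmax();M=(l==k);print(s[k],c[k])
q=P[M];zt=np.percentile(q[:,2],[10,50,90,99]);print('z',zt.round(4))
top=q[abs(q[:,2]-np.median(q[:,2]))<.004]
r=cv2.minAreaRect((top[:,:2]*1000).astype(np.float32));print(r,cv2.boxPoints(r).round(1).tolist())
q=P[(P[...,2]>.002)&(P[...,2]<.05)&(abs(P[...,0]-r[0][0]/1e3)<.12)&(abs(P[...,1]-r[0][1]/1e3)<.12)]
q=q[q[:,2]>.025];r2=cv2.minAreaRect((q[:,:2]*1000).astype(np.float32));print('all>.025',r2)
E
python3 rack.py w3
```

```text
3.875 [0.44771275 0.18810377 0.25838344] [1.79965239e+02 4.27689905e-03 9.20790017e+01]
[  261    49   181   104 12864] [348.9141791  100.96377488]
z [0.0104 0.0336 0.0356 0.0436]
((472.4134521484375, 279.3671569824219), (61.587459564208984, 149.42507934570312), 81.91083526611328) [[394.1000061035156, 259.3999938964844], [542.0, 238.39999389648438], [550.7000122070312, 299.29998779296875], [402.79998779296875, 320.3999938964844]]
all>.025 ((473.9781188964844, 279.53094482421875), (79.081787109375, 164.37030029296875), 81.75092315673828)
```

View pics/w3.png

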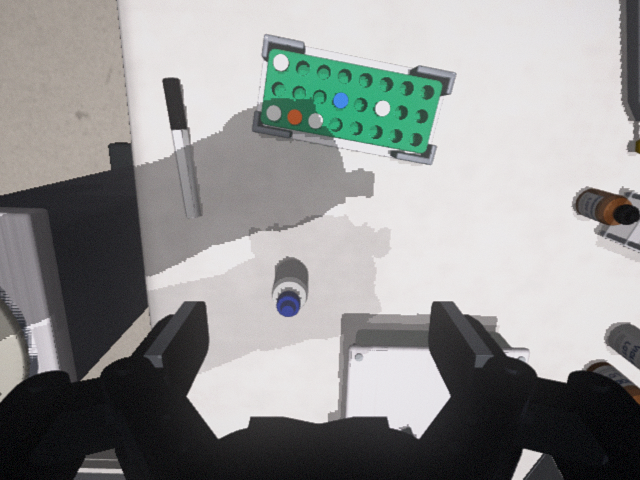

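Measured: rack centre (0.473, 0.279), long axis −8.15°, top at z≈0.034. The picture shows it in the nest at (350,100), with posts only at its corners. I grip 22 mm off centre, towards the near (−x) end.

servo_tool(
  rows=[
    {"offset": [0.4,0.03,0],"yaw": -0.05,"claw": 0},
    {"offset": [0.7,0.07,0.2],"yaw": -0.11,"claw": 0},
    {"offset": [0.94,0.07,0.4],"yaw": -0.17,"claw": 0},
    {"offset": [0.94,0.07,0.6],"yaw": -0.22,"claw": 0},
    {"offset": [0.94,0.07,0.8],"yaw": -0.28,"claw": 0},
    {"offset": [0.94,0.07,1],"yaw": -0.34,"claw": 0},
    {"offset": [0.94,0.07,1],"yaw": -0.39,"claw": 0},
    {"offset": [0.94,0.07,1],"yaw": -0.443,"claw": 0},
    {"offset": [0.94,0.07,1],"yaw": -0.443,"claw": 0},
    {"offset": [0.94,0.07,1],"yaw": -0.443,"claw": 0},
  ],
)

```text
time: 5.18
ee_pos: [0.4516, 0.2821, 0.1582]
tcp_rot: [180.0, 0.0, 171.6]
wrist_force: [-0.5, -1.5, -0.3]
opening: 0.0853
grasp_force: 0.0
```

```bash
cat > go.py <<'E'
# usage: go.py x y z yaw : offsets (full-scale units) from the present pose to a TCP target
from h import *
import sys
t=np.array(list(map(float,sys.argv[1:5])));o=get_obs();T=T_tool(o)
dl=T[:3,:3].T@(t[:3]-o['ee_pos']);dy=(t[3]-o['tcp_rot'][2]+180)%360-180
print(o['time'],o['ee_pos'].round(4),o['tcp_rot'].round(2),'F',o['wrist_force'].round(1),'open',round(o['opening'],4),'off',(dl/.1).round(3),'yaw',round(-dy/180,4))
E
python3 go.py .4514 .2825 .030 171.85; python3 rack.py w4
```

```text
5.175 [0.4516 0.2821 0.1582] [1.7999e+02 1.0000e-02 1.7159e+02] F [-0.5 -1.5 -0.3] open 0.0853 off [0.002 0.004 1.282] yaw -0.0015
5.175 [0.45155083 0.28210799 0.15815664] [1.79994655e+02 9.24409237e-03 1.71588960e+02]
[  269   152    96   205 17329] [317.69513532 254.29315021]
z [0.0208 0.0336 0.0349 0.0433]
((472.35455322265625, 279.322509765625), (61.95455551147461, 150.41278076171875), 82.02019500732422) [[393.6000061035156, 259.1000061035156], [542.5, 238.1999969482422], [551.0999755859375, 299.6000061035156], [402.20001220703125, 320.3999938964844]]
all>.025 ((473.4966125488281, 279.7949523925781), (79.12043762207031, 164.01101684570312), 81.66560363769531)
```

servo_tool(
  rows=[
    {"offset": [0,0,0.4],"yaw": 0,"claw": 0},
    {"offset": [0,0,0.8],"yaw": 0,"claw": 0},
    {"offset": [0,0,0.9],"yaw": 0,"claw": 0},
  ],
)

```text
time: 5.6
ee_pos: [0.4499, 0.2817, 0.0658]
tcp_rot: [-179.9, -0.2, 171.8]
wrist_force: [-0.2, 0.1, 0.2]
opening: 0.0856
grasp_force: 0.0
```

servo_tool(
  rows=[
    {"offset": [0,0,0.2],"yaw": 0,"claw": 0},
    {"offset": [0,0,0.38],"yaw": 0,"claw": 0},
    {"offset": [0,0,0.38],"yaw": 0,"claw": 0},
    {"offset": [0,0,0.38],"yaw": 0,"claw": 0},
  ],
)

```text
time: 6.1
ee_pos: [0.4514, 0.2828, 0.031]
tcp_rot: [180.0, 0.0, 171.9]
wrist_force: [-0.7, -0.1, 0.4]
opening: 0.0853
grasp_force: 0.0
```

servo_tool(
  squeeze=50,
  rows=[
    {"offset": [0,0,0],"yaw": 0,"claw": 1},
    {"offset": [0,0,0],"yaw": 0,"claw": 1},
    {"offset": [0,0,0],"yaw": 0,"claw": 1},
    {"offset": [0,0,0],"yaw": 0,"claw": 1},
    {"offset": [0,0,0],"yaw": 0,"claw": 1},
    {"offset": [0,0,0],"yaw": 0,"claw": 1},
  ],
)

```text
time: 6.85
ee_pos: [0.4515, 0.2828, 0.0311]
tcp_rot: [180.0, 0.1, 171.9]
wrist_force: [-1.3, -1.0, 5.4]
opening: 0.0609
grasp_force: 55.9
```

servo_tool(
  rows=[
    {"offset": [0,0,-0.1],"yaw": 0,"claw": 1},
    {"offset": [0,0,-0.35],"yaw": 0,"claw": 1},
    {"offset": [0,0,-0.7],"yaw": 0,"claw": 1},
    {"offset": [0,0,-1],"yaw": 0,"claw": 1},
  ],
)

```text
time: 7.35
ee_pos: [0.4509, 0.2825, 0.1316]
tcp_rot: [180.0, 0.0, 171.9]
wrist_force: [0.4, -0.3, -1.3]
opening: 0.0613
grasp_force: 56.8
```

servo_tool(
  rows=[
    {"offset": [-0.1,0.1,-0.2],"yaw": 0.04,"claw": 1},
    {"offset": [-0.3,0.3,-0.3],"yaw": 0.08,"claw": 1},
    {"offset": [-0.5,0.5,-0.3],"yaw": 0.13,"claw": 1},
    {"offset": [-0.7,0.7,-0.3],"yaw": 0.18,"claw": 1},
    {"offset": [-0.9,0.9,-0.3],"yaw": 0.23,"claw": 1},
    {"offset": [-1,1,-0.3],"yaw": 0.28,"claw": 1},
    {"offset": [-1,1,-0.3],"yaw": 0.33,"claw": 1},
    {"offset": [-1,1,-0.3],"yaw": 0.38,"claw": 1},
    {"offset": [-1,1,-0.3],"yaw": 0.42,"claw": 1},
    {"offset": [-1,1,-0.3],"yaw": 0.449,"claw": 1},
    {"offset": [-1,1,-0.3],"yaw": 0.449,"claw": 1},
  ],
)

```text
time: 8.72
ee_pos: [0.5641, 0.3674, 0.1602]
tcp_rot: [-180.0, 0.0, 91.1]
wrist_force: [-0.9, 0.5, -1.6]
opening: 0.0608
grasp_force: 56.8
```

```bash
python3 go.py .5905 .0776 .13 91
```

```text
8.725 [0.5641 0.3674 0.1602] [-179.98    0.     91.09] F [-0.9  0.5 -1.6] open 0.0608 off [-2.902  0.209  0.302] yaw 0.0005
```

I had the sign of tool y wrong, so the rack swung the other way. No harm done; bringing it back.

servo_tool(
  rows=[
    {"offset": [-0.4,0.1,0],"yaw": 0,"claw": 1},
    {"offset": [-0.8,0.2,0],"yaw": 0,"claw": 1},
    {"offset": [-1,0.2,0],"yaw": 0,"claw": 1},
  ],
)

```text
time: 9.1
ee_pos: [0.5864, 0.266, 0.1601]
tcp_rot: [-180.0, 0.0, 91.1]
wrist_force: [-0.3, 0.2, -1.6]
opening: 0.0611
grasp_force: 56.8
```

servo_tool(
  rows=[
    {"offset": [-0.4,0,0],"yaw": 0,"claw": 1},
    {"offset": [-0.8,0,0],"yaw": 0,"claw": 1},
    {"offset": [-1,0,0],"yaw": 0,"claw": 1},
  ],
)

```text
time: 9.48
ee_pos: [0.5876, 0.1665, 0.1603]
tcp_rot: [180.0, -0.0, 91.1]
wrist_force: [0.7, 0.7, -2.9]
opening: 0.0609
grasp_force: 56.8
```

servo_tool(
  rows=[
    {"offset": [-0.4,0,0.1],"yaw": 0,"claw": 1},
    {"offset": [-0.7,0,0.3],"yaw": 0,"claw": 1},
    {"offset": [-0.9,0,0.4],"yaw": 0,"claw": 1},
    {"offset": [-0.9,0,0.4],"yaw": 0,"claw": 1},
    {"offset": [-0.9,0,0.4],"yaw": 0,"claw": 1},
  ],
)

```text
time: 10.1
ee_pos: [0.5898, 0.0786, 0.1207]
tcp_rot: [180.0, -0.0, 91.1]
wrist_force: [-0.3, 0.2, -1.9]
opening: 0.0606
grasp_force: 56.7
```

```bash
python3 go.py .5905 .0776 .0901 91;python3 - <<'E'
from h import *
p,d=camera('top');np.save('pics/top5.npy',d)
c=cv2.resize(p[170:310,220:400],None,fx=3,fy=3,interpolation=cv2.INTER_CUBIC)
p2,_=camera('side');c2=cv2.resize(p2[190:290,220:370],None,fx=5.33,fy=4.2*1.0,interpolation=cv2.INTER_CUBIC)[:420,:]
o,w,dw=snap('w5');
cv2.imwrite('pics/side5.png',cv2.resize(p2[190:290,240:375],None,fx=5.5,fy=5.5,interpolation=cv2.INTER_CUBIC)[:,:,::-1])
E
```

```text
10.1 [0.5898 0.0786 0.1207] [ 1.7996e+02 -3.0000e-02  9.1080e+01] F [-0.3  0.2 -1.9] open 0.0606 off [-0.01   0.007  0.306] yaw 0.0005
10.2 [0.58980915 0.07878337 0.12071576] [ 1.79944208e+02 -1.97319424e-02  9.11153150e+01]
```

View pics/w5.png

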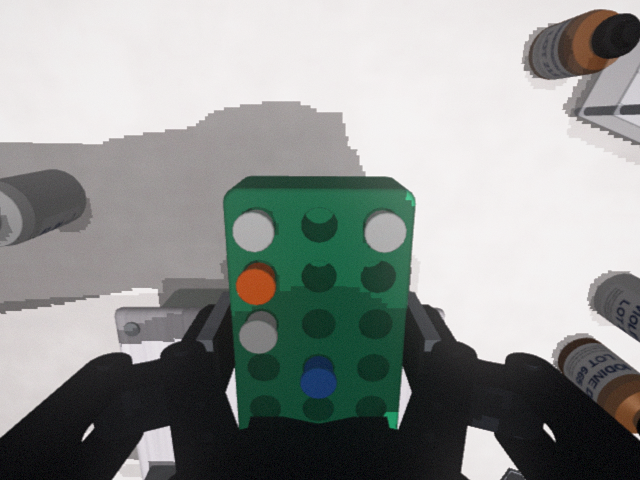

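View pics/side5.png

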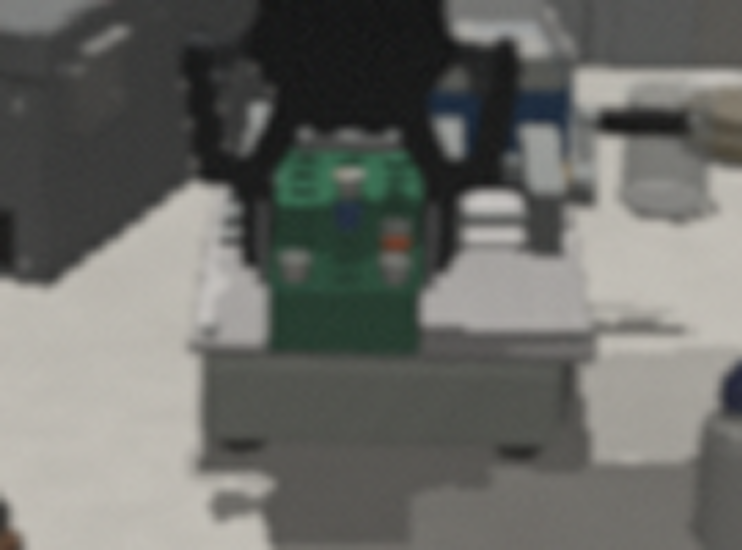

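The wrist view shows the rack gripped straight, its trailing end at rows 180–205, columns 224–413. The side view shows it level over the shaker table. Checking its centreline and tilt from depth.

Run:
```python
from h import *
import pickle
o=pickle.load(open('pics/w5.pkl','rb'));d=np.load('pics/w5.npy');p=cv2.imread('pics/w5.png')
P=cloud('wrist',d,o);hsv=cv2.cvtColor(p,cv2.COLOR_BGR2HSV);m=cv2.inRange(hsv,(60,80,30),(90,255,255))>0
O=np.array([.5767,-.0797,0]);a=np.radians(1.0);Rz=np.array([[np.cos(a),-np.sin(a),0],[np.sin(a),np.cos(a),0],[0,0,1]])
S=(P-O)@Rz
q=S[m&(abs(P[...,2]-.1236)<.006)&(P[...,1]>.05)];print(len(q))
for y in np.arange(.165,.215,.008):
    s=q[abs(q[:,1]-y)<.004]
    if len(s):print(y.round(3),s[:,0].min().round(4),s[:,0].max().round(4),np.median(s[:,2]).round(4),len(s))
print('end y',np.percentile(q[:,1],99.5))
```

```text
27278
0.165 -0.0144 0.0468 0.1233 1813
0.173 -0.0152 0.0469 0.1234 3089
0.181 -0.0147 0.047 0.1232 2324
0.189 -0.0146 0.0468 0.1234 3187
0.197 -0.0145 0.0467 0.1233 2252
0.205 -0.0144 0.0469 0.1234 2975
0.213 -0.0139 0.0468 0.1232 2760
end y 0.21313212662698483
```

Centred at x = 16.2 mm, straight and level. Lowering to the table.

servo_tool(
  rows=[
    {"offset": [0,0,0.15],"yaw": 0,"claw": 1},
    {"offset": [0,0,0.26],"yaw": 0,"claw": 1},
    {"offset": [0,0,0.305],"yaw": 0,"claw": 1},
    {"offset": [0,0,0.305],"yaw": 0,"claw": 1},
    {"offset": [0,0,0.305],"yaw": 0,"claw": 1},
  ],
)

```text
time: 10.88
ee_pos: [0.5894, 0.0778, 0.0893]
tcp_rot: [-180.0, 0.0, 91.0]
wrist_force: [-0.3, -0.3, -1.1]
opening: 0.061
grasp_force: 56.8
```

servo_tool(
  rows=[
    {"offset": [-0.07,0,0],"yaw": 0,"claw": 1},
    {"offset": [-0.14,0,0],"yaw": 0,"claw": 1},
    {"offset": [-0.21,0,0],"yaw": 0,"claw": 1},
    {"offset": [-0.28,0,0],"yaw": 0,"claw": 1},
    {"offset": [-0.3,0,0],"yaw": 0,"claw": 1},
  ],
)

```text
time: 11.5
ee_pos: [0.5901, 0.0472, 0.0896]
tcp_rot: [180.0, 0.0, 91.0]
wrist_force: [0.2, -0.7, -2.1]
opening: 0.0607
grasp_force: 56.8
```

servo_tool(
  rows=[
    {"offset": [-0.06,0,0],"yaw": 0,"claw": 1},
    {"offset": [-0.12,0,0],"yaw": 0,"claw": 1},
    {"offset": [-0.18,0,0],"yaw": 0,"claw": 1},
    {"offset": [-0.24,0,0],"yaw": 0,"claw": 1},
    {"offset": [-0.3,0,0],"yaw": 0,"claw": 1},
    {"offset": [-0.3,0,0],"yaw": 0,"claw": 1},
  ],
)

```text
time: 12.25
ee_pos: [0.5906, 0.0173, 0.0895]
tcp_rot: [-180.0, 0.0, 91.0]
wrist_force: [-0.6, 0.7, -2.1]
opening: 0.0607
grasp_force: 56.8
```

servo_tool(
  rows=[
    {"offset": [-0.06,0,0],"yaw": 0,"claw": 1},
    {"offset": [-0.12,0,0],"yaw": 0,"claw": 1},
    {"offset": [-0.18,0,0],"yaw": 0,"claw": 1},
    {"offset": [-0.24,0,0],"yaw": 0,"claw": 1},
    {"offset": [-0.3,0,0],"yaw": 0,"claw": 1},
    {"offset": [-0.32,0,0],"yaw": 0,"claw": 1},
    {"offset": [-0.32,0,0],"yaw": 0,"claw": 1},
  ],
)

```text
time: 13.12
ee_pos: [0.5912, -0.0143, 0.0895]
tcp_rot: [-180.0, -0.0, 91.0]
wrist_force: [-0.1, 0.4, -2.7]
opening: 0.061
grasp_force: 56.8
```

```bash
cat > chk.py <<'E'
from h import *
import sys
o,p,d=snap(sys.argv[1]);zt=float(sys.argv[2])
P=cloud('wrist',d,o);hsv=cv2.cvtColor(p,cv2.COLOR_RGB2HSV);m=cv2.inRange(hsv,(60,80,30),(90,255,255))>0
O=np.array([.5767,-.0797,0]);a=np.radians(1.0);Rz=np.array([[np.cos(a),-np.sin(a),0],[np.sin(a),np.cos(a),0],[0,0,1]])
S=(P-O)@Rz
q=S[m&(abs(P[...,2]-zt)<.008)]
ye=np.percentile(q[:,1],99.8);print('end y',ye.round(4),'TCP shaker',((o['ee_pos']-O)@Rz).round(4),o['wrist_force'].round(1))
for y in np.arange(ye-.048,ye-.002,.009):
    s=q[abs(q[:,1]-y)<.004]
    if len(s):print(y.round(3),np.percentile(s[:,0],[.5,99.5]).round(4),np.median(s[:,2]).round(4),len(s))
E
python3 chk.py w6 .092
```

```text
13.125 [ 0.59115983 -0.01426786  0.08954397] [-1.79998785e+02 -2.66373452e-03  9.10358882e+01]
end y 0.1202 TCP shaker [0.0156 0.0652 0.0895] [-0.1  0.4 -2.7]
0.072 [-0.0145  0.0463] 0.0921 1829
0.081 [-0.0143  0.0464] 0.0921 3463
0.09 [-0.0144  0.0464] 0.0921 1989
0.099 [-0.0142  0.0462] 0.0922 3468
0.108 [-0.0144  0.0462] 0.0922 1886
0.117 [-0.0138  0.0457] 0.092 4501
```

The rack is under the lips, 20 mm short of home. I release it, slide back along it, regrip nearer its trailing end and push.

servo_tool(
  rows=[
    {"offset": [0,0,0.005],"yaw": 0,"claw": 1},
    {"offset": [0,0,0.005],"yaw": 0,"claw": 0},
    {"offset": [0,0,0.005],"yaw": 0,"claw": 0},
    {"offset": [0,0,0.005],"yaw": 0,"claw": 0},
    {"offset": [0,0,0.005],"yaw": 0,"claw": 0},
    {"offset": [0.12,0,0],"yaw": 0,"claw": 0},
    {"offset": [0.24,0,0],"yaw": 0,"claw": 0},
    {"offset": [0.35,0,0],"yaw": 0,"claw": 0},
    {"offset": [0.35,0,0],"yaw": 0,"claw": 0},
    {"offset": [0.35,0,0],"yaw": 0,"claw": 0},
  ],
)

```text
time: 14.42
ee_pos: [0.5905, 0.0209, 0.0895]
tcp_rot: [-180.0, 0.0, 91.1]
wrist_force: [-0.4, 0.4, 0.1]
opening: 0.0856
grasp_force: 0.0
```

servo_tool(
  squeeze=30,
  rows=[
    {"offset": [0,0,0],"yaw": 0,"claw": 1},
    {"offset": [0,0,0],"yaw": 0,"claw": 1},
    {"offset": [0,0,0],"yaw": 0,"claw": 1},
    {"offset": [0,0,0],"yaw": 0,"claw": 1},
    {"offset": [0,0,0],"yaw": 0,"claw": 1},
  ],
)

```text
time: 15.05
ee_pos: [0.5906, 0.0206, 0.0897]
tcp_rot: [180.0, 0.0, 91.0]
wrist_force: [-0.6, -2.4, 2.9]
opening: 0.0609
grasp_force: 33.9
```

servo_tool(
  rows=[
    {"offset": [-0.05,0,0],"yaw": 0,"claw": 1},
    {"offset": [-0.1,0,0],"yaw": 0,"claw": 1},
    {"offset": [-0.14,0,0],"yaw": 0,"claw": 1},
    {"offset": [-0.17,0,0],"yaw": 0,"claw": 1},
    {"offset": [-0.17,0,0],"yaw": 0,"claw": 1},
  ],
)

```text
time: 15.68
ee_pos: [0.5909, 0.0034, 0.0897]
tcp_rot: [180.0, 0.0, 91.0]
wrist_force: [0.4, 0.4, 4.4]
opening: 0.0614
grasp_force: 34.2
```

```bash
python3 chk.py w7 .092
```

```text
15.675 [0.59092978 0.00337071 0.0896735 ] [1.79985211e+02 3.04621355e-02 9.10271846e+01]
end y 0.1037 TCP shaker [0.0157 0.0828 0.0897] [0.4 0.4 4.4]
0.056 [-0.0144  0.0466] 0.0917 1540
0.065 [-0.0143  0.0463] 0.0917 2770
0.074 [-0.0146  0.0465] 0.0917 1646
0.083 [-0.0146  0.0465] 0.0918 2359
0.092 [-0.0147  0.0464] 0.0917 1718
0.101 [-0.0138  0.0458] 0.0914 4414
```

Now I push slowly to the stop, watching force.

servo_tool(
  rows=[
    {"offset": [-0.01,0,0],"yaw": 0,"claw": 1},
    {"offset": [-0.02,0,0],"yaw": 0,"claw": 1},
    {"offset": [-0.03,0,0],"yaw": 0,"claw": 1},
    {"offset": [-0.03,0,0],"yaw": 0,"claw": 1},
  ],
)

```text
time: 16.23
ee_pos: [0.591, 0.0011, 0.0897]
tcp_rot: [180.0, -0.0, 91.1]
wrist_force: [0.1, 4.1, 4.4]
opening: 0.0613
grasp_force: 34.2
```

servo_tool(
  rows=[
    {"offset": [-0.01,0,0],"yaw": 0,"claw": 1},
    {"offset": [-0.015,0,0],"yaw": 0,"claw": 1},
    {"offset": [-0.015,0,0],"yaw": 0,"claw": 1},
  ],
)

```text
time: 16.6
ee_pos: [0.591, 0.0, 0.0897]
tcp_rot: [180.0, -0.1, 91.1]
wrist_force: [0.4, 4.5, 5.3]
opening: 0.0611
grasp_force: 34.3
```

servo_tool(
  rows=[
    {"offset": [-0.01,0,0],"yaw": 0,"claw": 1},
    {"offset": [-0.02,0,0],"yaw": 0,"claw": 1},
    {"offset": [-0.02,0,0],"yaw": 0,"claw": 1},
    {"offset": [-0.02,0,0],"yaw": 0,"claw": 1},
  ],
)

```text
time: 17.1
ee_pos: [0.591, -0.0001, 0.0897]
tcp_rot: [180.0, -0.3, 91.1]
wrist_force: [-0.8, 16.2, 5.9]
opening: 0.0614
grasp_force: 34.3
```

```bash
python3 chk.py w8 .092
```

```text
17.1 [ 5.90980818e-01 -6.14692797e-05  8.96901500e-02] [179.98574171  -0.28239416  91.14248781]
end y 0.1003 TCP shaker [0.0157 0.0794 0.0897] [-0.8 16.2  5.9]
0.052 [-0.0146  0.0465] 0.0917 1544
0.061 [-0.0143  0.0463] 0.0917 2753
0.07 [-0.0146  0.0465] 0.0917 1666
0.079 [-0.0146  0.0465] 0.0918 2370
0.088 [-0.015   0.0466] 0.0917 1740
0.097 [-0.0138  0.0457] 0.0914 4405
```

The rack is home (16 N on the stop, trailing end at y = 100.3 mm). I nudge it towards the fixed rail, then release.

servo_tool(
  rows=[
    {"offset": [0.005,0.015,0],"yaw": 0,"claw": 1},
    {"offset": [0.005,0.03,0],"yaw": 0,"claw": 1},
    {"offset": [0.005,0.035,0],"yaw": 0,"claw": 1},
    {"offset": [0.005,0.035,0],"yaw": 0,"claw": 1},
  ],
)

```text
time: 17.65
ee_pos: [0.5916, -0.0, 0.0898]
tcp_rot: [-179.7, -0.2, 91.1]
wrist_force: [-18.8, 13.9, 15.6]
opening: 0.061
grasp_force: 35.5
```

```bash
python3 chk.py w9 .092
```

```text
17.65 [ 5.91558162e-01 -5.88623572e-06  8.97593242e-02] [-179.67300703   -0.23922738   91.07868275]
end y 0.1004 TCP shaker [0.0162 0.0794 0.0898] [-18.8  13.9  15.6]
0.052 [-0.0141  0.0469] 0.0918 1519
0.061 [-0.0139  0.0468] 0.0918 2755
0.07 [-0.014  0.047] 0.0918 1670
0.079 [-0.014  0.047] 0.0919 2357
0.088 [-0.014  0.047] 0.0919 1734
0.097 [-0.0134  0.0462] 0.0915 4440
```

servo_tool(
  rows=[
    {"offset": [0,-0.03,0],"yaw": 0,"claw": 1},
    {"offset": [0,-0.03,0],"yaw": 0,"claw": 0},
    {"offset": [0,-0.03,0],"yaw": 0,"claw": 0},
    {"offset": [0,-0.03,0],"yaw": 0,"claw": 0},
    {"offset": [0,-0.03,0],"yaw": 0,"claw": 0},
    {"offset": [0,-0.03,0],"yaw": 0,"claw": 0},
  ],
)

```text
time: 18.45
ee_pos: [0.5914, -0.0023, 0.0895]
tcp_rot: [-180.0, 0.0, 91.0]
wrist_force: [-0.3, 0.1, 0.1]
opening: 0.0854
grasp_force: 0.0
```

servo_tool(
  rows=[
    {"offset": [0,0,-0.2],"yaw": 0,"claw": 0},
    {"offset": [0,0,-0.6],"yaw": 0,"claw": 0},
    {"offset": [0,0,-1],"yaw": 0,"claw": 0},
    {"offset": [0,0,-1],"yaw": 0,"claw": 0},
  ],
)

```text
time: 18.95
ee_pos: [0.5928, -0.0022, 0.1932]
tcp_rot: [179.7, 0.0, 91.0]
wrist_force: [1.0, -0.2, 0.4]
opening: 0.0853
grasp_force: 0.0
```

servo_tool(
  rows=[
    {"offset": [0.1,0,-0.3],"yaw": 0,"claw": 0},
    {"offset": [-0.1,0,-0.6],"yaw": 0.04,"claw": 0},
    {"offset": [-0.2,0,-1],"yaw": 0.1,"claw": 0},
    {"offset": [-0.2,0,-1],"yaw": 0.1,"claw": 0},
    {"offset": [-0.2,0,-1],"yaw": 0.1,"claw": 0},
  ],
)

```text
time: 19.58
ee_pos: [0.5918, -0.0221, 0.2882]
tcp_rot: [-179.9, 0.0, 73.1]
wrist_force: [0.8, 0.6, -0.6]
opening: 0.0856
grasp_force: 0.0
```

```bash
python3 chk.py w10 .092; python3 fit.py w10
```

```text
19.575 [ 0.59181175 -0.02214392  0.28817235] [-1.79923432e+02  1.77252587e-02  7.31280975e+01]
end y 0.0998 TCP shaker [0.0161 0.0573 0.2882] [ 0.8  0.6 -0.6]
0.052 [-0.0143  0.0463] 0.0917 294
0.061 [-0.0139  0.046 ] 0.0918 601
0.07 [-0.0141  0.0461] 0.0918 301
0.079 [-0.014   0.0461] 0.0917 605
0.088 [-0.014   0.0464] 0.0917 282
0.097 [-0.0134  0.0457] 0.0917 610
fixed lip pt [ 0.6226 -0.0767] angle 89.31 med z 0.0964
jaw lip pt [ 0.5863 -0.0703] angle 69.22 med z 0.0979
jaw back pt [ 0.5408 -0.076 ] angle -89.14 med z 0.0976
stop pt [ 0.594 -0.084] angle 1.1 med z 0.0914
table front pt [0.4838 0.0232] angle -89.3 med z 0.064
table left pt [0.5505 0.0573] angle 0.85 med z 0.064
table right pt [ 0.5535 -0.1693] angle 0.83 med z 0.064
handle 0.457 -0.1157 -0.1118 0.1137 6
handle 0.465 -0.1152 -0.1013 0.1157 105
handle 0.473 -0.1149 -0.1016 0.1152 123
handle 0.481 -0.1166 -0.0965 0.1169 210
handle 0.489 -0.1152 -0.1006 0.1158 40
screw y [-0.0921 -0.0864 -0.0831] 0.0883204275543028
```

View pics/w10.png

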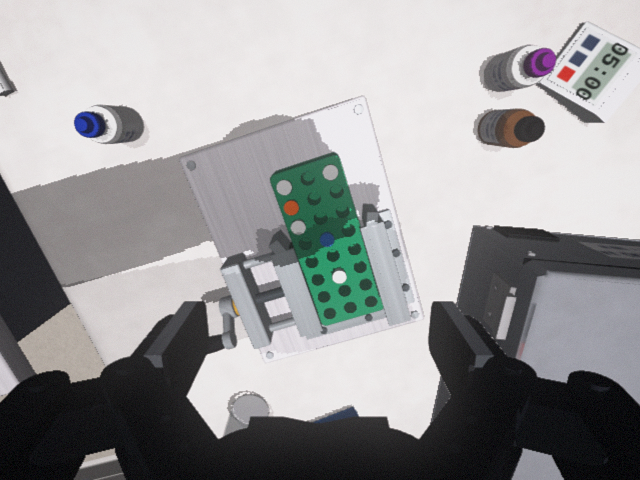

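The rack is home with a few mm clearance on both sides (rack at (325,250), jaw at (300,290)). The crank handle is at about (228,330). The bystanders have not moved. Going to the crank: I estimate its angle at ≈35.5° and the axis at y≈−0.0895, z 0.082.

servo_tool(
  rows=[
    {"offset": [-0.2,-0.2,0],"yaw": 0.05,"claw": 0},
    {"offset": [-0.5,-0.5,0],"yaw": 0.1,"claw": 0},
    {"offset": [-0.8,-0.8,0],"yaw": 0.15,"claw": 0},
    {"offset": [-1,-1,0.2],"yaw": 0.2,"claw": 0},
    {"offset": [-1,-1,0.3],"yaw": 0.25,"claw": 0},
    {"offset": [-1,-1,0.5],"yaw": 0.3,"claw": 0},
    {"offset": [-1,-1,0.5],"yaw": 0.35,"claw": 0},
    {"offset": [-1,-1,0.5],"yaw": 0.4,"claw": 0},
    {"offset": [-1,-1,0.5],"yaw": 0.4,"claw": 0},
    {"offset": [-1,-1,0.5],"yaw": 0.4,"claw": 0},
  ],
)

```text
time: 20.88
ee_pos: [0.4668, -0.0885, 0.2389]
tcp_rot: [-180.0, 0.1, 1.3]
wrist_force: [-0.4, -0.9, 0.4]
opening: 0.0851
grasp_force: 0.0
```

```bash
python3 go.py .450 -.1081 .1141 1
```

```text
20.875 [ 0.4668 -0.0885  0.2389] [-1.7999e+02  6.0000e-02  1.2800e+00] F [-0.4 -0.9  0.4] open 0.0851 off [-0.171  0.193  1.248] yaw 0.0016
```

servo_tool(
  rows=[
    {"offset": [-0.17,0.193,0.2],"yaw": 0,"claw": 0.3},
    {"offset": [-0.17,0.193,0.6],"yaw": 0,"claw": 0.4},
    {"offset": [-0.17,0.193,0.9],"yaw": 0,"claw": 0.4},
    {"offset": [-0.17,0.193,0.9],"yaw": 0,"claw": 0.4},
  ],
)

```text
time: 21.38
ee_pos: [0.4491, -0.108, 0.1476]
tcp_rot: [-179.9, 0.2, 1.2]
wrist_force: [-0.2, 0.3, -0.2]
opening: 0.051
grasp_force: 0.0
```

servo_tool(
  rows=[
    {"offset": [0,0,0.2],"yaw": 0,"claw": 0.4},
    {"offset": [0,0,0.35],"yaw": 0,"claw": 0.4},
    {"offset": [0,0,0.35],"yaw": 0,"claw": 0.4},
    {"offset": [0,0,0.35],"yaw": 0,"claw": 0.4},
  ],
)

```text
time: 21.88
ee_pos: [0.4507, -0.1083, 0.1154]
tcp_rot: [180.0, -0.0, 1.1]
wrist_force: [0.3, 0.1, 0.5]
opening: 0.0512
grasp_force: 0.0
```

```bash
python3 go.py .450 -.1081 .1141 1
```

```text
21.875 [ 0.4507 -0.1083  0.1154] [ 1.7999e+02 -5.0000e-02  1.0700e+00] F [0.3 0.1 0.5] open 0.0512 off [-0.007 -0.002  0.013] yaw 0.0004
```

servo_tool(
  squeeze=40,
  rows=[
    {"offset": [0,0,0],"yaw": 0,"claw": 0.7},
    {"offset": [0,0,0],"yaw": 0,"claw": 1},
    {"offset": [0,0,0],"yaw": 0,"claw": 1},
    {"offset": [0,0,0],"yaw": 0,"claw": 1},
    {"offset": [0,0,0],"yaw": 0,"claw": 1},
    {"offset": [0,0,0],"yaw": 0,"claw": 1},
  ],
)

```text
time: 22.62
ee_pos: [0.4505, -0.1085, 0.115]
tcp_rot: [180.0, -0.0, 1.0]
wrist_force: [-2.1, -3.0, 6.1]
opening: 0.0132
grasp_force: 39.2
```

```bash
python3 -c "
import numpy as np
for t0 in (35.5,95.5,155.5,215.5,275.5):
  print(t0,[(round(.32*(np.sin(np.radians(t0+k))-np.sin(np.radians(t0))),3),round(.32*(np.cos(np.radians(t0))-np.cos(np.radians(t0+k))),3)) for k in range(12,61,12)])"
```

```text
35.5 [(np.float64(0.05), np.float64(0.044)), (np.float64(0.09), np.float64(0.098)), (np.float64(0.118), np.float64(0.159)), (np.float64(0.132), np.float64(0.224)), (np.float64(0.133), np.float64(0.291))]
95.5 [(np.float64(-0.013), np.float64(0.066)), (np.float64(-0.04), np.float64(0.127)), (np.float64(-0.079), np.float64(0.181)), (np.float64(-0.128), np.float64(0.227)), (np.float64(-0.186), np.float64(0.261))]
155.5 [(np.float64(-0.063), np.float64(0.021)), (np.float64(-0.13), np.float64(0.029)), (np.float64(-0.196), np.float64(0.022)), (np.float64(-0.26), np.float64(0.002)), (np.float64(-0.319), np.float64(-0.031))]
215.5 [(np.float64(-0.05), np.float64(-0.044)), (np.float64(-0.09), np.float64(-0.098)), (np.float64(-0.118), np.float64(-0.159)), (np.float64(-0.132), np.float64(-0.224)), (np.float64(-0.133), np.float64(-0.291))]
275.5 [(np.float64(0.013), np.float64(-0.066)), (np.float64(0.04), np.float64(-0.127)), (np.float64(0.079), np.float64(-0.181)), (np.float64(0.128), np.float64(-0.227)), (np.float64(0.186), np.float64(-0.261))]
```

servo_tool(
  rows=[
    {"offset": [0,0.05,0.044],"yaw": 0,"claw": 1},
    {"offset": [0,0.09,0.098],"yaw": 0,"claw": 1},
    {"offset": [0,0.118,0.159],"yaw": 0,"claw": 1},
    {"offset": [0,0.132,0.224],"yaw": 0,"claw": 1},
    {"offset": [0,0.133,0.291],"yaw": 0,"claw": 1},
    {"offset": [0,0.133,0.291],"yaw": 0,"claw": 1},
  ],
)

```text
time: 23.38
ee_pos: [0.4506, -0.1217, 0.0846]
tcp_rot: [180.0, 0.0, 1.0]
wrist_force: [3.2, -4.5, -3.9]
opening: 0.0133
grasp_force: 39.0
```

servo_tool(
  rows=[
    {"offset": [0,-0.013,0.066],"yaw": 0,"claw": 1},
    {"offset": [0,-0.04,0.127],"yaw": 0,"claw": 1},
    {"offset": [0,-0.079,0.181],"yaw": 0,"claw": 1},
    {"offset": [0,-0.128,0.227],"yaw": 0,"claw": 1},
    {"offset": [0,-0.186,0.261],"yaw": 0,"claw": 1},
    {"offset": [0,-0.186,0.261],"yaw": 0,"claw": 1},
  ],
)

```text
time: 24.12
ee_pos: [0.4504, -0.102, 0.0593]
tcp_rot: [-179.9, -0.0, 1.1]
wrist_force: [3.9, 2.6, -1.1]
opening: 0.0128
grasp_force: 39.4
```

servo_tool(
  rows=[
    {"offset": [0,-0.063,0.021],"yaw": 0,"claw": 1},
    {"offset": [0,-0.13,0.029],"yaw": 0,"claw": 1},
    {"offset": [0,-0.196,0.022],"yaw": 0,"claw": 1},
    {"offset": [0,-0.26,0.002],"yaw": 0,"claw": 1},
    {"offset": [0,-0.319,-0.031],"yaw": 0,"claw": 1},
    {"offset": [0,-0.319,-0.031],"yaw": 0,"claw": 1},
  ],
)

```text
time: 24.88
ee_pos: [0.4501, -0.071, 0.0631]
tcp_rot: [179.9, -0.1, 1.1]
wrist_force: [2.7, -3.8, 5.9]
opening: 0.0136
grasp_force: 40.2
```

servo_tool(
  rows=[
    {"offset": [0,-0.05,-0.044],"yaw": 0,"claw": 1},
    {"offset": [0,-0.09,-0.098],"yaw": 0,"claw": 1},
    {"offset": [0,-0.118,-0.159],"yaw": 0,"claw": 1},
    {"offset": [0,-0.118,-0.159],"yaw": 0,"claw": 1},
  ],
)

```text
time: 25.38
ee_pos: [0.4498, -0.0596, 0.0788]
tcp_rot: [179.9, -0.1, 1.0]
wrist_force: [2.4, -6.4, 5.0]
opening: 0.0131
grasp_force: 40.1
```

```bash
python3 chk.py w11 .092; python3 go.py .45 -.1 .1 1
```

```text
25.375 [ 0.44984314 -0.0596372   0.0788299 ] [ 1.79891350e+02 -5.75433560e-02  1.02713706e+00]
25.425 [ 0.4498 -0.0597  0.0788] [ 1.799e+02 -6.000e-02  1.030e+00] F [ 2.6 -6.1  4.7] open 0.0132 off [-0.005  0.404 -0.211] yaw 0.0001Traceback (most recent call last):
  File "chk.py", line 8, in <module>
    ye=np.percentile(q[:,1],99.8);print('end y',ye.round(4),'TCP shaker',((o['ee_pos']-O)@Rz).round(4),o['wrist_force'].round(1))
    return _quantile_unchecked(
        a, q, axis, out, overwrite_input, method, keepdims, weights)
    return _ureduce(a,
                    func=_quantile_ureduce_func,
    ...<5 lines>...
                    overwrite_input=overwrite_input,
                    method=method)
    r = func(a, **kwargs)
    result = _quantile(arr,
                       quantiles=q,
    ...<2 lines>...
                       out=out,
                       weights=wgt)
    slices_having_nans = np.isnan(arr[-1, ...])
                                  ~~~^^^^^^^^^
IndexError: index -1 is out of bounds for axis 0 with size 0
```

servo_tool(
  rows=[
    {"offset": [0,-0.014,-0.065],"yaw": 0,"claw": 1},
    {"offset": [0,-0.015,-0.132],"yaw": 0,"claw": 1},
    {"offset": [0,-0.015,-0.132],"yaw": 0,"claw": 1},
  ],
)

```text
time: 25.8
ee_pos: [0.4498, -0.0582, 0.0917]
tcp_rot: [179.9, -0.0, 1.0]
wrist_force: [4.0, -5.9, 1.5]
opening: 0.0131
grasp_force: 39.8
```

servo_tool(
  rows=[
    {"offset": [0,0.013,-0.066],"yaw": 0,"claw": 1},
    {"offset": [0,0.013,-0.066],"yaw": 0,"claw": 1},
  ],
)

```text
time: 26.05
ee_pos: [0.4497, -0.0594, 0.0981]
tcp_rot: [179.9, -0.0, 1.0]
wrist_force: [5.7, -5.5, 0.8]
opening: 0.0134
grasp_force: 39.7
```

servo_tool(
  rows=[
    {"offset": [0,0.027,-0.061],"yaw": 0,"claw": 1},
    {"offset": [0,0.027,-0.061],"yaw": 0,"claw": 1},
  ],
)

```text
time: 26.3
ee_pos: [0.4497, -0.0619, 0.104]
tcp_rot: [180.0, -0.0, 1.0]
wrist_force: [5.2, -4.3, -0.4]
opening: 0.0133
grasp_force: 39.7
```

servo_tool(
  rows=[
    {"offset": [0,0.039,-0.054],"yaw": 0,"claw": 1},
    {"offset": [0,0.039,-0.054],"yaw": 0,"claw": 1},
  ],
)

```text
time: 26.55
ee_pos: [0.4498, -0.0655, 0.1093]
tcp_rot: [-180.0, -0.0, 1.0]
wrist_force: [5.3, -2.4, -0.1]
opening: 0.0136
grasp_force: 39.7
```

servo_tool(
  rows=[
    {"offset": [0,0.049,-0.045],"yaw": 0,"claw": 1},
    {"offset": [0,0.049,-0.045],"yaw": 0,"claw": 1},
  ],
)

```text
time: 26.8
ee_pos: [0.4498, -0.0697, 0.1134]
tcp_rot: [-179.9, 0.0, 1.1]
wrist_force: [6.3, 2.4, -2.5]
opening: 0.0129
grasp_force: 39.7
```

servo_tool(
  rows=[
    {"offset": [0,0.058,-0.034],"yaw": 0,"claw": 1},
    {"offset": [0,0.058,-0.034],"yaw": 0,"claw": 1},
  ],
)

```text
time: 27.05
ee_pos: [0.4498, -0.0745, 0.1167]
tcp_rot: [-179.8, 0.0, 1.1]
wrist_force: [6.2, 8.5, -2.4]
opening: 0.0135
grasp_force: 39.9
```

Run:
```python
from h import *
import pickle
o,p,d=snap('w12');P=cloud('wrist',d,o);z=P[...,2]
S=P[(abs(z-.098)<.004)&(P[...,0]>.53)&(P[...,0]<.64)]
O=np.array([.5767,-.0797,0]);a=np.radians(1.0);Rz=np.array([[np.cos(a),-np.sin(a),0],[np.sin(a),np.cos(a),0],[0,0,1]])
S=(S-O)@Rz
for y in np.arange(-.04,.03,.01):
    s=S[abs(S[:,1]-y)<.004];j=s[s[:,0]<.02];r=s[s[:,0]>.03]
    print(y.round(3),len(j),len(r),j[:,0].max().round(4) if len(j) else None, r[:,0].min().round(4) if len(r) else None)
```

```text
27.05 [ 0.4498193  -0.0745476   0.11670822] [-1.79752055e+02  1.97648636e-02  1.12838858e+00]
-0.04 1213 0 -0.0147 None
-0.03 1218 0 -0.0145 None
-0.02 1214 0 -0.0147 None
-0.01 1213 0 -0.0145 None
0.0 1204 0 -0.0146 None
0.01 1223 0 -0.0148 None
0.02 1201 0 -0.0146 None
0.03 1209 0 -0.0147 None
```

```bash
cat > topchk.py <<'E'
from h import *
import sys
p,d=camera('top');P=cloud('top',d);cv2.imwrite(f'pics/{sys.argv[1]}.png',p[:,:,::-1])
O=np.array([.5767,-.0797,0]);a=np.radians(1.0);Rz=np.array([[np.cos(a),-np.sin(a),0],[np.sin(a),np.cos(a),0],[0,0,1]])
def st(p,P,t):
    S=(P-O)@Rz;hsv=cv2.cvtColor(p,cv2.COLOR_RGB2HSV);m=cv2.inRange(hsv,(60,80,30),(90,255,255))>0
    q=S[m&(abs(S[...,2]-.092)<.01)&(abs(S[...,0])<.1)];
    q=q[(q[:,1]>.05)&(q[:,1]<.11)];print(t,len(q),q[:,0].min().round(4),q[:,0].max().round(4),q[:,1].max().round(4))
    s=S[(abs(S[...,2]-.098)<.006)&(S[...,1]<.03)&(S[...,1]>-.04)];r=s[(s[:,0]>.035)&(s[:,0]<.07)];j=s[(s[:,0]<.01)&(s[:,0]>-.045)]
    print(' rail',np.percentile(r[:,0],[1,99]).round(4) if len(r) else 0,'jaw',np.percentile(j[:,0],[1,99]).round(4) if len(j) else 0)
d0=np.load('pics/top0.npy');st(cv2.imread('pics/top0.png')[:,:,::-1],cloud('top',d0),'start') if 0 else None
s0=(cloud('top',d0)-O)@Rz;s=s0[(abs(s0[...,2]-.098)<.006)&(s0[...,1]<.03)&(s0[...,1]>-.04)];j=s[(s[:,0]<.01)&(s[:,0]>-.045)];print('jaw start',np.percentile(j[:,0],[1,99]))
st(p,P,'now')
E
python3 topchk.py t13
```

```text
jaw start [-0.04015452 -0.0181648 ]
now 348 -0.0148 0.0474 0.0977
 rail [0.0359 0.0626] jaw [-0.0322  0.0095]
```

servo_tool(
  rows=[
    {"offset": [0,0.063,-0.021],"yaw": 0,"claw": 1},
    {"offset": [0,0.063,-0.021],"yaw": 0,"claw": 1},
    {"offset": [0,0.063,-0.021],"yaw": 0,"claw": 1},
  ],
)

```text
time: 27.52
ee_pos: [0.4499, -0.0799, 0.119]
tcp_rot: [-179.6, 0.0, 1.2]
wrist_force: [5.9, 14.4, -1.1]
opening: 0.0136
grasp_force: 40.3
```

servo_tool(
  rows=[
    {"offset": [0,0.067,-0.008],"yaw": 0,"claw": 1},
    {"offset": [0,0.067,-0.008],"yaw": 0,"claw": 1},
    {"offset": [0,0.067,-0.008],"yaw": 0,"claw": 1},
  ],
)

```text
time: 27.9
ee_pos: [0.45, -0.0858, 0.1203]
tcp_rot: [-179.5, -0.0, 1.2]
wrist_force: [2.4, 20.0, 4.9]
opening: 0.0136
grasp_force: 41.2
```

servo_tool(
  squeeze=60,
  rows=[
    {"offset": [0,0.03,0],"yaw": 0,"claw": 1},
    {"offset": [0,0.066,0.006],"yaw": 0,"claw": 1},
    {"offset": [0,0.066,0.006],"yaw": 0,"claw": 1},
    {"offset": [0,0.066,0.006],"yaw": 0,"claw": 1},
  ],
)

```text
time: 28.4
ee_pos: [0.4501, -0.0917, 0.1206]
tcp_rot: [-179.5, -0.1, 1.3]
wrist_force: [-0.6, 25.2, 13.3]
opening: 0.0129
grasp_force: 61.1
```

servo_tool(
  rows=[
    {"offset": [0,0,0],"yaw": 0,"claw": 0.5},
    {"offset": [0,0,0],"yaw": 0,"claw": 0.5},
    {"offset": [0,0,0],"yaw": 0,"claw": 0.5},
    {"offset": [0,0,0],"yaw": 0,"claw": 0.5},
    {"offset": [0,0,-0.3],"yaw": 0,"claw": 0.5},
    {"offset": [0,0,-0.7],"yaw": 0,"claw": 0.3},
    {"offset": [0,0,-1],"yaw": 0,"claw": 0},
    {"offset": [0,0,-1],"yaw": 0,"claw": 0},
  ],
)

```text
time: 29.4
ee_pos: [0.4504, -0.0956, 0.2214]
tcp_rot: [-180.0, -0.1, 1.1]
wrist_force: [-0.7, 0.5, -1.2]
opening: 0.0853
grasp_force: 0.0
```

servo_tool(
  rows=[
    {"offset": [0.4,-0.4,-0.3],"yaw": 0,"claw": 0},
    {"offset": [0.5,-0.6,-0.6],"yaw": 0,"claw": 0},
    {"offset": [0.5,-0.6,-0.6],"yaw": 0,"claw": 0},
    {"offset": [0.5,-0.6,-0.6],"yaw": 0,"claw": 0},
  ],
)

```text
time: 29.9
ee_pos: [0.4984, -0.035, 0.2782]
tcp_rot: [-180.0, 0.2, 1.1]
wrist_force: [0.4, 0.6, -0.2]
opening: 0.0855
grasp_force: 0.0
```

```bash
python3 chk.py w14 .092; python3 fit.py w14 | egrep 'lip|handle|back'
```

```text
29.9 [ 0.49841221 -0.03502695  0.27816714] [-1.79986192e+02  1.52288378e-01  1.06944856e+00]
end y 0.099 TCP shaker [-0.0775  0.046   0.2782] [ 0.4  0.6 -0.2]
0.051 [-0.011   0.0503] 0.0917 463
0.06 [-0.011  0.05 ] 0.0918 858
0.069 [-0.011   0.0502] 0.0917 431
0.078 [-0.0102  0.0501] 0.0917 843
0.087 [-0.0103  0.0502] 0.0918 392
0.096 [-0.0103  0.0495] 0.0916 671
fixed lip pt [ 0.6074 -0.0701] angle -85.7 med z 0.0983
jaw lip pt [ 0.5939 -0.0726] angle -86.92 med z 0.0962
jaw back pt [ 0.5488 -0.0673] angle 89.25 med z 0.0976
handle 0.425 -0.0663 -0.0628 0.1048 4
handle 0.433 -0.0702 -0.0601 0.1092 73
handle 0.441 -0.0714 -0.0601 0.1102 108
handle 0.449 -0.0713 -0.0601 0.1098 115
handle 0.457 -0.0708 -0.0603 0.1107 116
handle 0.465 -0.0711 -0.06 0.1096 118
handle 0.473 -0.07 -0.0606 0.1106 101
handle 0.481 -0.072 -0.06 0.1112 145
```

View pics/w14.png

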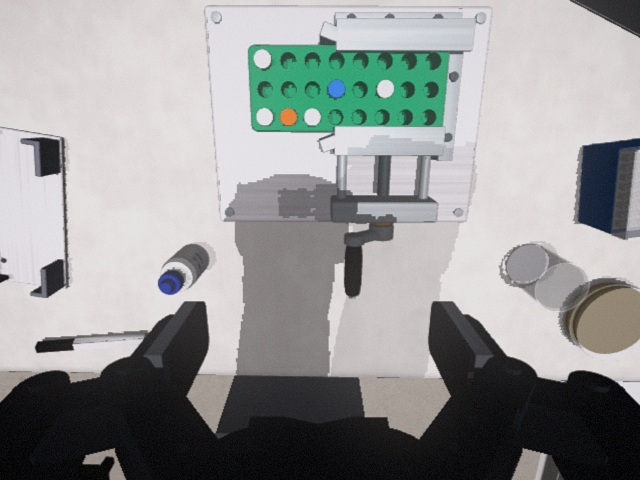

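The rack is clamped region-wise (home, against the rail), but the handle at (353,265) has sprung back from about 5° past the top to about 311°. The jaw may be slack. I check whether it is still drifting.

```bash
for i in 1 2; do python3 - <<'E'
from h import *
get=snap('w15')
E
done; python3 fit.py w15 | egrep 'handle|back'; python3 go.py .450 -.0657 .109 1
```

```text
29.95 [ 0.49827575 -0.03530111  0.27813179] [-1.79986970e+02  1.55572675e-01  1.03510657e+00]
30.0 [ 0.49825561 -0.03544893  0.27837347] [-1.79988531e+02  1.35541112e-01  1.01405737e+00]
jaw back pt [ 0.5484 -0.0756] angle -89.02 med z 0.0976
handle 0.425 -0.0666 -0.064 0.1047 6
handle 0.433 -0.0706 -0.0601 0.1095 76
handle 0.441 -0.0711 -0.0601 0.1099 106
handle 0.449 -0.0715 -0.0602 0.11 117
handle 0.457 -0.0712 -0.06 0.1103 117
handle 0.465 -0.0708 -0.0603 0.11 119
handle 0.473 -0.0708 -0.0602 0.1096 104
handle 0.481 -0.0724 -0.0604 0.1111 142
30.05 [ 0.4983 -0.0355  0.2786] [-1.7999e+02  1.1000e-01  1.0000e+00] F [0.5 0.  0.4] open 0.085 off [-0.485  0.293  1.697] yaw 0.0
```

servo_tool(
  rows=[
    {"offset": [-0.3,0.2,0.3],"yaw": 0,"claw": 0.4},
    {"offset": [-0.48,0.3,0.7],"yaw": 0,"claw": 0.4},
    {"offset": [-0.48,0.3,1],"yaw": 0,"claw": 0.4},
    {"offset": [-0.48,0.3,1],"yaw": 0,"claw": 0.4},
  ],
)

```text
time: 30.55
ee_pos: [0.4499, -0.0663, 0.1777]
tcp_rot: [-180.0, 0.2, 1.0]
wrist_force: [-1.1, -0.8, 0.3]
opening: 0.0514
grasp_force: 0.0
```

servo_tool(
  rows=[
    {"offset": [0,0,0.4],"yaw": 0,"claw": 0.4},
    {"offset": [0,0,0.69],"yaw": 0,"claw": 0.4},
    {"offset": [0,0,0.69],"yaw": 0,"claw": 0.4},
    {"offset": [0,0,0.69],"yaw": 0,"claw": 0.4},
  ],
)

```text
time: 31.05
ee_pos: [0.4524, -0.0661, 0.1128]
tcp_rot: [180.0, -0.1, 1.0]
wrist_force: [0.7, -0.4, 0.9]
opening: 0.051
grasp_force: 0.0
```

servo_tool(
  squeeze=40,
  rows=[
    {"offset": [0,0,0],"yaw": 0,"claw": 1},
    {"offset": [0,0,0],"yaw": 0,"claw": 1},
    {"offset": [0,0,0],"yaw": 0,"claw": 1},
    {"offset": [0,0,0],"yaw": 0,"claw": 1},
    {"offset": [0,0,0],"yaw": 0,"claw": 1},
  ],
)

```text
time: 31.68
ee_pos: [0.452, -0.0655, 0.1116]
tcp_rot: [-179.9, -0.1, 1.1]
wrist_force: [-0.5, 4.5, 6.5]
opening: 0.0131
grasp_force: 39.0
```

servo_tool(
  rows=[
    {"offset": [0,0.023,-0.024],"yaw": 0,"claw": 1},
    {"offset": [0,0.023,-0.024],"yaw": 0,"claw": 1},
  ],
)

```text
time: 31.92
ee_pos: [0.4519, -0.0673, 0.1136]
tcp_rot: [-179.9, -0.1, 1.1]
wrist_force: [0.6, 8.6, 2.5]
opening: 0.0132
grasp_force: 39.3
```

servo_tool(
  rows=[
    {"offset": [0,0.026,-0.022],"yaw": 0,"claw": 1},
    {"offset": [0,0.026,-0.022],"yaw": 0,"claw": 1},
  ],
)

```text
time: 32.17
ee_pos: [0.4519, -0.0695, 0.1157]
tcp_rot: [-179.8, -0.0, 1.1]
wrist_force: [1.5, 11.0, 2.6]
opening: 0.0134
grasp_force: 39.3
```

servo_tool(
  rows=[
    {"offset": [0,0.028,-0.019],"yaw": 0,"claw": 1},
    {"offset": [0,0.028,-0.019],"yaw": 0,"claw": 1},
  ],
)

```text
time: 32.42
ee_pos: [0.452, -0.072, 0.1175]
tcp_rot: [-179.8, -0.0, 1.1]
wrist_force: [0.5, 13.4, 2.6]
opening: 0.0134
grasp_force: 39.4
```

servo_tool(
  rows=[
    {"offset": [0,0.03,-0.016],"yaw": 0,"claw": 1},
    {"offset": [0,0.03,-0.016],"yaw": 0,"claw": 1},
  ],
)

```text
time: 32.67
ee_pos: [0.452, -0.0746, 0.1192]
tcp_rot: [-179.7, -0.0, 1.2]
wrist_force: [-0.0, 15.2, 2.6]
opening: 0.0134
grasp_force: 39.6
```

Re-winding shows a friction step first, then the spring slope. The screw does hold, but only up to friction, so I unwind gently to the balance point and release there without a kick.

servo_tool(
  rows=[
    {"offset": [0,-0.03,0.016],"yaw": 0,"claw": 1},
    {"offset": [0,-0.03,0.016],"yaw": 0,"claw": 1},
    {"offset": [0,-0.03,0.016],"yaw": 0,"claw": 1},
  ],
)

```text
time: 33.05
ee_pos: [0.452, -0.0721, 0.1177]
tcp_rot: [-179.8, -0.1, 1.1]
wrist_force: [0.3, 11.1, 3.0]
opening: 0.0136
grasp_force: 39.5
```

servo_tool(
  rows=[
    {"offset": [0,-0.014,0.009],"yaw": 0,"claw": 1},
    {"offset": [0,-0.014,0.009],"yaw": 0,"claw": 1},
  ],
)

```text
time: 33.3
ee_pos: [0.452, -0.071, 0.1169]
tcp_rot: [-179.8, -0.1, 1.1]
wrist_force: [0.4, 10.2, 3.7]
opening: 0.0138
grasp_force: 39.5
```

servo_tool(
  rows=[
    {"offset": [0,-0.014,0.01],"yaw": 0,"claw": 1},
    {"offset": [0,-0.014,0.01],"yaw": 0,"claw": 1},
  ],
)

```text
time: 33.55
ee_pos: [0.452, -0.0698, 0.1159]
tcp_rot: [-179.9, -0.1, 1.1]
wrist_force: [0.7, 8.5, 3.6]
opening: 0.0134
grasp_force: 39.5
```

servo_tool(
  rows=[
    {"offset": [0,-0.012,0.01],"yaw": 0,"claw": 1},
    {"offset": [0,-0.024,0.02],"yaw": 0,"claw": 1},
    {"offset": [0,-0.024,0.02],"yaw": 0,"claw": 1},
    {"offset": [0,-0.024,0.02],"yaw": 0,"claw": 1},
  ],
)

```text
time: 34.05
ee_pos: [0.452, -0.0676, 0.114]
tcp_rot: [-179.9, -0.1, 1.1]
wrist_force: [-0.4, 7.0, 3.9]
opening: 0.0135
grasp_force: 39.5
```

servo_tool(
  rows=[
    {"offset": [0,0,0],"yaw": 0,"claw": 0.5},
    {"offset": [0,0,0],"yaw": 0,"claw": 0.5},
    {"offset": [0,0,0],"yaw": 0,"claw": 0.4},
    {"offset": [0,0,0],"yaw": 0,"claw": 0.3},
    {"offset": [0,0,0],"yaw": 0,"claw": 0.2},
    {"offset": [0,0,-0.2],"yaw": 0,"claw": 0},
    {"offset": [0,0,-0.6],"yaw": 0,"claw": 0},
    {"offset": [0,0,-1],"yaw": 0,"claw": 0},
    {"offset": [0,0,-1],"yaw": 0,"claw": 0},
  ],
)

```text
time: 35.17
ee_pos: [0.4528, -0.0686, 0.2165]
tcp_rot: [180.0, -0.3, 1.0]
wrist_force: [0.2, -0.2, -1.4]
opening: 0.0853
grasp_force: 0.0
```

servo_tool(
  rows=[
    {"offset": [0.4,-0.2,-0.3],"yaw": 0,"claw": 0},
    {"offset": [0.5,-0.3,-0.6],"yaw": 0,"claw": 0},
    {"offset": [0.5,-0.3,-0.6],"yaw": 0,"claw": 0},
    {"offset": [0.5,-0.3,-0.6],"yaw": 0,"claw": 0},
  ],
)

```text
time: 35.67
ee_pos: [0.5007, -0.0376, 0.2721]
tcp_rot: [-180.0, 0.1, 1.0]
wrist_force: [-0.4, -1.1, -0.3]
opening: 0.0855
grasp_force: 0.0
```

```bash
python3 chk.py w16 .092; python3 fit.py w16 | egrep 'handle|back'
```

```text
35.675 [ 0.50072254 -0.03763127  0.27214349] [-1.79996868e+02  9.32685017e-02  1.04969502e+00]
end y 0.099 TCP shaker [-0.0752  0.0434  0.2721] [-0.4 -1.1 -0.3]
0.051 [-0.0106  0.0495] 0.0918 437
0.06 [-0.0106  0.0496] 0.0917 868
0.069 [-0.0106  0.0503] 0.0916 443
0.078 [-0.0106  0.0499] 0.0917 857
0.087 [-0.0106  0.0496] 0.0918 397
0.096 [-0.0106  0.0499] 0.0917 683
jaw back pt [ 0.5486 -0.0791] angle -88.97 med z 0.0975
handle 0.425 -0.0684 -0.0633 0.1065 12
handle 0.433 -0.0722 -0.0604 0.1104 86
handle 0.441 -0.0729 -0.06 0.1121 130
handle 0.449 -0.0731 -0.0604 0.1117 142
handle 0.457 -0.073 -0.0601 0.1124 146
handle 0.465 -0.0725 -0.06 0.1119 144
handle 0.473 -0.0722 -0.0601 0.1114 125
handle 0.481 -0.0748 -0.06 0.1128 189
```

The handle now stays at about 315°, tighter than before, and no longer springs back. The rack is square, flat, home and against the rail. Handing in.

```bash
python3 -c "
from workcell import *
print(job_done())"
```

```text
the job is handed in; nothing more can be done
None
```

The rack is home against the end stop and against the fixed rail, with the jaw wound onto it, and I handed the job in at about 36 s. The jaw's grip (needs over 10 N) is my estimate from the crank forces, not a direct reading: a first, harder wind sprang back, so I released the crank gently at about 315°, where it stayed.

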